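# Check-weigh an eye bar and stand both bars in their cups

## Robot

A 7-joint arm with a two-finger parallel gripper is mounted at the origin on the work surface. World frame = base frame: x ahead of the robot, y to its left, z up, the work surface at z = 0. Lengths are in m, angles in rad, forces in N, time in s.
With the tool pointing down it reaches from about 0.425 to 0.825 m from the base axis. Payload 3.6 kg.
Tool frame: the origin (TCP) lies on the centre line of the jaws, within the pads' length; the fingertips stand r.finger_overhang ahead of it and the grasp point (between the pads) lies 11 mm behind it (r.finger_overhang is the distance from the TCP to the fingertips, in m); z points along the fingers, x is the direction in which the jaws open and shut, and the axes are right-handed (so a half turn about z gives the same grasp; the last joint's range is limited). The gripper opens to 85 mm and grips with 20 to 120 N. Pads are 22 mm wide; open, the fingers measure 114 mm over their backs; the gripper's body (76 mm by 85 mm) begins 54 mm behind the grasp point. The pads swing forward as they close: fully open they stand 13 mm farther back than shut.
Start: joints at [1.087, 0.615, -0.013, 1.423, 0.008, 1.103, -0.04], TCP at [0.287, -0.583, 0.239] pointing down, gripper open.
Joint ranges: [-3.12, 3.12], [-0.3, 2.06], [-1.34, 1.32], [0.26, 2.42], [-1.36, 4.5], [0.01, 1.98], [-2.84, 2.84]. Speed limits (rad/s): [2.79, 2.79, 3.14, 3.14, 3.14, 3.14, 3.14].

## Interface

Orientations are given as a 3x3 rotation matrix whose columns are the frame's x, y, z axes.
In Python, from workcell import r gives the robot as it stands. Calls block until the motion is done:
- r.move_pose(position, orientation): joint-space move of the TCP to a pose.
- r.line_to(position, frame=None, max_speed=0.15, f_stop=None): straight line of the TCP; frame=None keeps the orientation; max_speed is the mean speed in m/s. With f_stop (N) it stops when the force on the tool has changed by that much, and returns True; else False.
- r.movej(angles): joint-space move.
- r.open_gripper() and r.gripper_close(effort=None): open the fingers fully, or close them until they stop; effort is the grip in N (None keeps the last).
- r.pause(seconds).
- r.ik(position, orientation): joint angles nearest the present ones, or None.
- r.get_state(): the state.
- r.grab_frame(name): name is "side" or "top"; returns a dict with "pixels" (420x560x3 uint8, blue, green, red), "intrinsics" (3x3 intrinsics, pixels), "extrinsics" (4x4, takes a point from world to camera coordinates). Camera axes: x right, y down, z forward; pixel columns grow to the right and rows downward; lengths in m; the calibration is good to about 2 mm. A picture is of the moment at which its call begins. There is no depth.
A pose or a line that the arm cannot do raises r.MotionError and nothing moves.
- r.sign_off(): hands the job in, once; it reports no verdict.
The state is a dict: "time_s": time; "joint_positions": joint angles; "joint_vel": joint speeds; "joint_efforts": joint torques, N m; "tool_pos": TCP position; "eef_rot": TCP orientation; "wrist_force": force on the tool from outside, world axes, zero at the start; "moment": the same for the moment, N m; "gripper_width": opening from 0.0 (shut) to 1.0 (fully open).
Only numpy, scipy, OpenCV 4.12 (cv2) and the standard library are available. Lean on these libraries where they do the work, as an engineer would, in place of code of your own. Each camera call takes 0.05 s, during which the arm holds its last target.

## Task

Weigh the yellow eye bar: hang it by its ring on the hook of the orange spring scale, let go of it and leave it hanging untouched until it has been quite still for two seconds, then lift it off and stand it foot down in the yellow cup. Also stand the blue eye bar foot down in the blue cup. Lower the bars right to the bottom of the cups rather than letting them fall in, and leave the red bar in its cup and the other things on the bench where they are.

Things in the scene. Friction and masses are not known exactly. Their poses are not given: they have to be found in the camera images.
- yellow_mid (a point): yellow eye bar, 200 mm long: 20 mm square shank, 157 mm long (lower 90 mm grey, rest yellow; balance point 60 mm from the foot), topped by a flat yellow ring: 47 mm outside, 30 mm hole, 8.5 mm thick, hole centre 176.5 mm from the foot. 0.2-0.32 kg. Point: on the axis 100 mm from the foot; z from foot to ring, x through the ring's hole, y across the ring. Starts at 45 degrees in a stand, ring high, y level.
- blue_mid (a point): blue eye bar, 200 mm long: 20 mm square shank, 157 mm long (lower 90 mm grey, rest blue; balance point 60 mm from the foot), topped by a flat blue ring: 47 mm outside, 30 mm hole, 8.5 mm thick, hole centre 176.5 mm from the foot. 0.2-0.32 kg. Point: on the axis 100 mm from the foot; z from foot to ring, x through the ring's hole, y across the ring. Starts at 45 degrees in a stand, ring high, y level.
- yellow_bar: the yellow bar again, with the origin at the centre of its foot, axes as for yellow_mid
- blue_bar: the blue bar again, with the origin at the centre of its foot, axes as for blue_mid
- red_mid (a point): red eye bar, 200 mm long: 20 mm square shank, 157 mm long (lower 90 mm grey, rest red; balance point 60 mm from the foot), topped by a flat red ring: 47 mm outside, 30 mm hole, 8.5 mm thick, hole centre 176.5 mm from the foot. 0.2-0.32 kg. Point: on the axis 100 mm from the foot; z from foot to ring, x through the ring's hole, y across the ring. It stands in the red cup from the start and stays there; its top is 210 mm above the table.
- yellow_cup: yellow round tube cup fixed on a 90 x 90 x 6 mm dark plate: origin on the table under the centre, z up. Inside diameter 36 mm, flared to about 45 mm at the rim; rim 85 mm and inner floor 10 mm above the table; outside diameter 44 mm (54 mm at the rim). 
- blue_cup: blue round tube cup fixed on a 90 x 90 x 6 mm dark plate: origin on the table under the centre, z up. Inside diameter 36 mm, flared to about 45 mm at the rim; rim 85 mm and inner floor 10 mm above the table; outside diameter 44 mm (54 mm at the rim). 
- red_cup: red round tube cup fixed on a 90 x 90 x 6 mm dark plate: origin on the table under the centre, z up. Inside diameter 36 mm, flared to about 45 mm at the rim; rim 85 mm and inner floor 10 mm above the table; outside diameter 44 mm (54 mm at the rim). It already holds the red bar.
- scale: hook scale on gallows, fixed: origin on the table below the hook's crook, x level from the hook's open side to its stem, z up. Post 22 mm square, 460 mm tall, at x = 120, y = -80 mm; a bent arm 450-470 mm up carries the orange housing (30 x 55 x 90 mm, underside 350 mm up). Grey base plate 10 mm thick, x = 40 to 160, y = -120 to 40 mm
- hook_crook (a point): lowest point (wire centre) of the red hook, wire 7 mm thick, 300 mm above the table unloaded; axes as for scale. The stem goes up at x = 12 mm; the wire is level here over 11 mm, then its open tip rises toward -x (wire centre ends 16 mm along -x, 10 mm up), so a ring is slid on toward +x over the tip, then lowered
- scale_hook (a joint): how far the hook is pulled down (m): 0 unloaded, at most 0.06; spring of 130 N/m, so a hanging bar pulls it down about 12 to 22 mm; it bobs for about a second after a disturbance
- stand_a: white sloping stand, fixed: origin on the table, centre of its 170 x 70 x 6 mm base plate; x is the slope's heading, to the high end. It holds the yellow bar: foot centre at x = -66 mm, 36 mm up; it touches the bar's lowest 36 mm and 52-68 mm from the foot (17 mm to each side); from 70 mm to the ring the shank is free all round, over 45 mm of air below
- stand_b: the same stand, holding the blue bar
- spray_can: green spray can, 52 mm across, 150 mm tall, standing; a bystander, to be left alone (origin at its underside)
- mug: blue mug, 80 mm across, 90 mm tall, handle to its +y; a bystander, to be left alone (origin at its underside)
- spanner: steel spanner, 180 mm long, lying flat; a bystander, to be left alone (origin at its underside)
- tape_roll: grey tape roll, 90 mm across, 30 mm high, lying flat; a bystander, to be left alone (origin at its underside)
- hammer: hammer, 260 mm long, lying flat; a bystander, to be left alone (origin at its underside)

How it is judged:
On the way:
1. the yellow bar hangs free and still on the scale's hook (value of joint scale_hook above 0.009 m and contact force between yellow_bar and scale above 1 N and contact force between yellow_bar and the arm below 0.05 N and contact force between yellow_bar and the fingers below 0.05 N and horizontal distance between yellow_mid and hook_crook below 0.03 m and angle between yellow_mid's own z axis and vertical below 0.2 rad and linear speed of yellow_bar below 0.03 m/s), for 1 s.
At the end, for the whole second after the job is handed in: Yellow bar in the yellow cup, blue bar in the blue cup: foot down on the floor (within 8 mm), within 0.2 rad of upright, let go, at rest; hook empty; red bar still in the red cup. Earlier the yellow bar hung on the hook, untouched and still (under 30 mm/s), for 1 s (horizontal distance between yellow_mid and yellow_cup below 0.025 m and z of yellow_mid in the frame of yellow_cup between 0.09 and 0.118 m and angle between each of yellow_mid, blue_mid's own z axis and vertical below 0.2 rad and linear speed of each of yellow_bar, blue_bar below 0.02 m/s and horizontal distance between blue_mid and blue_cup below 0.025 m and z of blue_mid in the frame of blue_cup between 0.09 and 0.118 m and angle between red_mid's own z axis and vertical below 0.25 rad and horizontal distance between red_mid and red_cup below 0.025 m and z of red_mid in the frame of red_cup below 0.118 m and value of joint scale_hook below 0.006 m).
It fails at once if the yellow bar is let fall into a cup (faster than 0.6 m/s inside it) instead of being lowered (linear speed of yellow_bar above 0.6 m/s and horizontal distance between yellow_mid and yellow_cup below 0.03 m and z of yellow_mid in the frame of yellow_cup below 0.18 m and angle between yellow_mid's own z axis and vertical below 0.3 rad).
It fails at once if the blue bar is let fall into a cup (faster than 0.6 m/s inside it) instead of being lowered (linear speed of blue_bar above 0.6 m/s and horizontal distance between blue_mid and blue_cup below 0.03 m and z of blue_mid in the frame of blue_cup below 0.18 m and angle between blue_mid's own z axis and vertical below 0.3 rad).
It fails at once if the red bar is tipped or pulled up (angle between red_mid's own z axis and vertical above 0.3 rad or z of red_mid in the frame of red_cup above 0.14 m).
It fails at once if the can, mug, spanner, tape roll or hammer is shifted by more than 30 mm (distance of any of spray_can, mug, spanner, tape_roll, hammer from where it was at the start of the episode above 0.03 m).
It also fails if it takes over 72 s, if anything falls off the work surface, if the arm or the gripper's body presses on something with over 40 N, if the wrist force passes 120 N, or if a joint passes its speed limit or range.

## Working session

There is one attempt and no reset: what is moved stays moved. The work goes in short steps, each a Python script; the robot and the scene stay as the last script left them, time stands still between calls to the robot, and variables do not carry over. Pictures are saved under pics/ and viewed, and the job is handed in when it is done.

```bash
mkdir -p pics; ls; python3 - <<'E'
from workcell import r
import cv2,numpy as np
np.set_printoptions(precision=4,suppress=True)
for n in("side","top"):
    f=r.grab_frame(n); cv2.imwrite(f"pics/{n}0.png",f["pixels"]); print(f["intrinsics"],f["extrinsics"])
    np.savez(f"{n}.npz",K=f["intrinsics"],E=f["extrinsics"])
s=r.get_state();print(s["time_s"],s["tool_pos"],s["eef_rot"],s["gripper_width"],r.finger_overhang)
E
```

```text
pics
[[449.9149   0.     281.1743]
 [  0.     449.9149 210.5122]
 [  0.       0.       1.    ]] [[-0.9978 -0.0652 -0.0132  0.5681]
 [-0.031   0.6316 -0.7746  0.2072]
 [ 0.0588 -0.7725 -0.6323  1.2854]
 [ 0.      0.      0.      1.    ]]
[[538.9173   0.     285.1099]
 [  0.     538.9173 216.139 ]
 [  0.       0.       1.    ]] [[-0.0081 -0.9999 -0.0101 -0.0456]
 [-0.9956  0.009  -0.093   0.5643]
 [ 0.0931  0.0093 -0.9956  1.6078]
 [ 0.      0.      0.      1.    ]]
0.1 [ 0.2864 -0.5827  0.2382] [[ 0.4411 -0.8974 -0.001 ]
 [-0.8974 -0.4411  0.0021]
 [-0.0023 -0.     -1.    ]] 0.9989304853228955 0.008
```

View pics/side0.png

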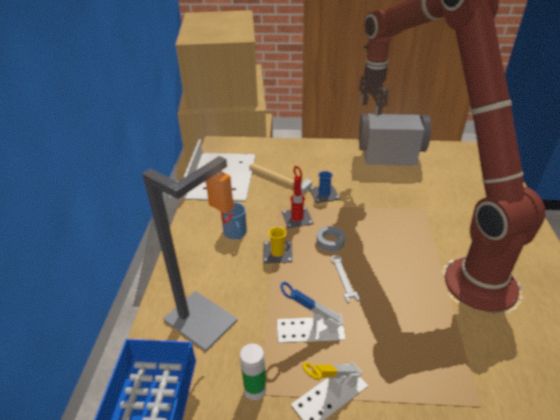

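View pics/top0.png

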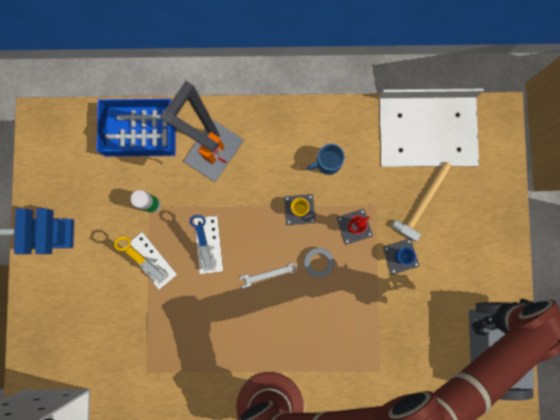

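The side view shows the gallows on the left, with the yellow cup around (278,245), red (297,205) and blue (325,185). The stands are at (312,330) for blue and (330,390) for yellow. I'll enlarge both views.

```bash
python3 - <<'E'
import cv2
s=cv2.imread("pics/side0.png");t=cv2.imread("pics/top0.png")
def c(im,n,x,y,w,h,k): cv2.imwrite(f"pics/{n}.png",cv2.resize(im[y:y+h,x:x+w],None,fx=k,fy=k,interpolation=cv2.INTER_CUBIC))
c(t,"t_st",90,180,160,120,5)   # stands top
c(t,"t_sc",150,80,160,120,5)
c(t,"t_cup",280,180,160,120,5)
c(s,"s_st",250,270,160,150/1.25.__int__() if 0 else 150,4)
c(s,"s_sc",140,160,130,100,6)
c(s,"s_cup",220,150,130,120,5)
E
```

```text
(no output)
```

View pics/t_st.png

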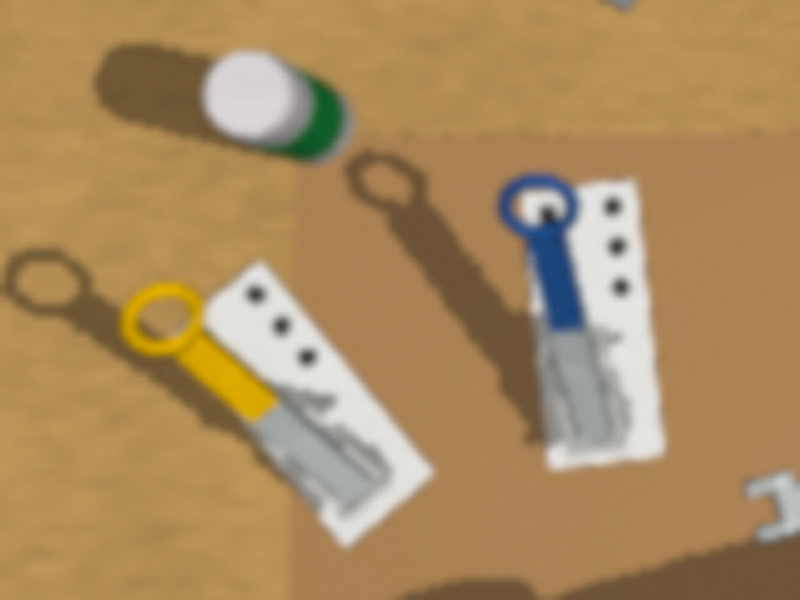

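View pics/t_sc.png

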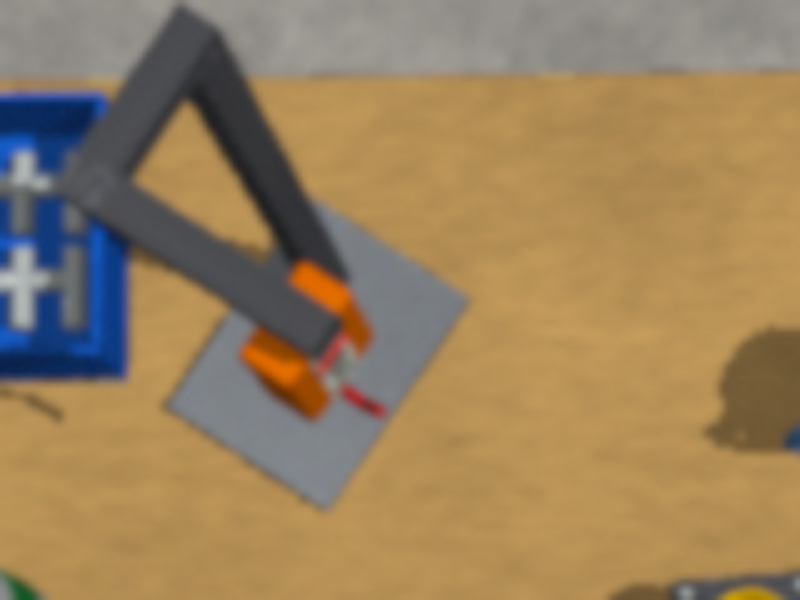

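View pics/t_cup.png

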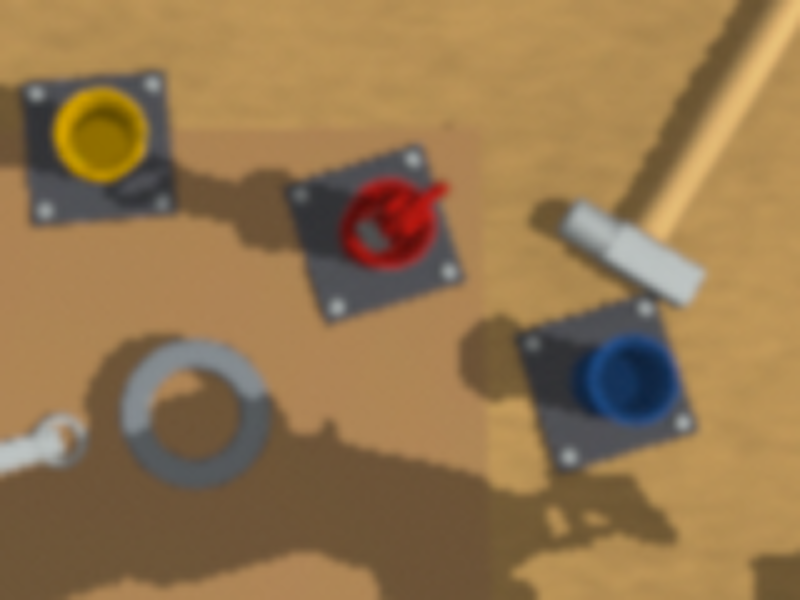

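View pics/s_st.png

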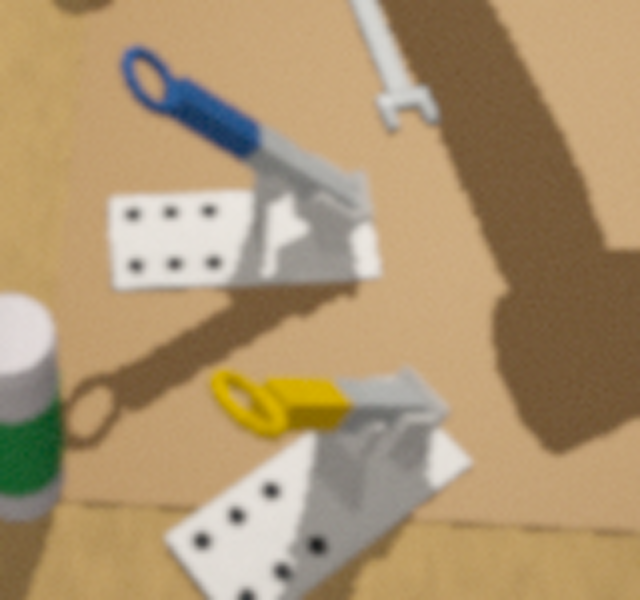

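View pics/s_sc.png

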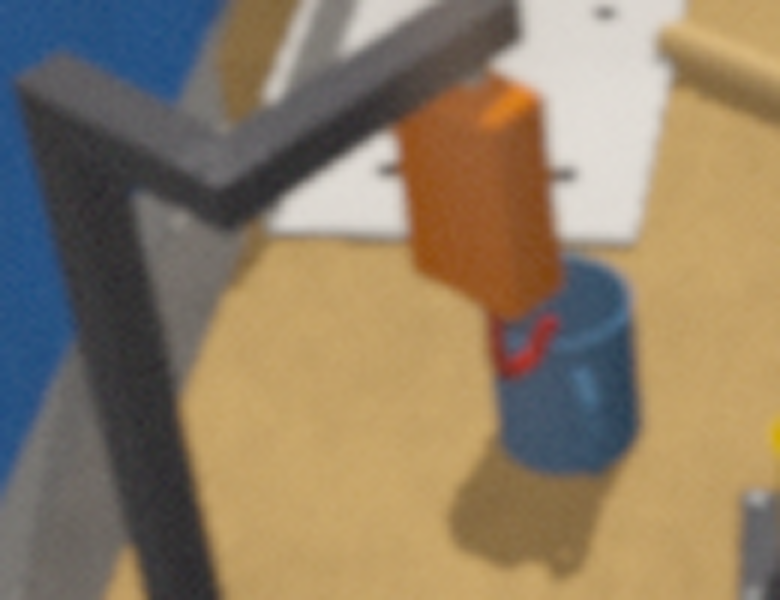

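View pics/s_cup.png

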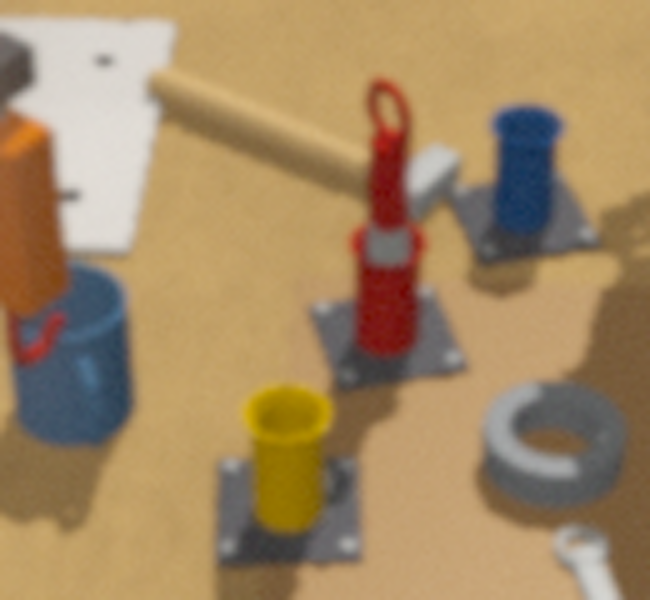

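```bash
cat > h.py <<'E'
import numpy as np, cv2
from scipy.optimize import least_squares
C={n:np.load(f"{n}.npz") for n in("side","top")}
def proj(n,P):
    P=np.atleast_2d(P);c=C[n];q=P@c["E"][:3,:3].T+c["E"][:3,3];q=q@c["K"].T;return q[:,:2]/q[:,2:]
def fit(obs,p0):
    # obs: (cam, model xyz, px)
    def f(p):
        R=np.array([[np.cos(p[2]),-np.sin(p[2]),0],[np.sin(p[2]),np.cos(p[2]),0],[0,0,1]])
        return np.concatenate([proj(c,R@np.array(m)+[p[0],p[1],0])[0]-u for c,m,u in obs])
    s=least_squares(f,p0,loss="soft_l1");return s.x,f(s.x).reshape(-1,2)
def px(x0,y0,k,u): return np.array([x0+(u[0]+.5)/k-.5,y0+(u[1]+.5)/k-.5])
E
cat > fit.py <<'E'
from h import *
np.set_printoptions(precision=4,suppress=True)
T=lambda u:px(90,180,5,u);S=lambda u:px(250,270,4,u)
q=.70711
top=lambda s:(-.066+q*s-q*.01,0,.036+q*s+q*.01)
ring=(-.066+q*.1765,0,.036+q*.1765)
ya=[("top",ring,T((163,320))),("top",top(.09),T((262,413))),("side",ring,S((249,403))),
 ("top",(-.085,-.035,.006),T((435,470))),("top",(-.085,.035,.006),T((345,548))),("top",(.085,-.035,.006),T((260,262))),
 ("side",(.085,-.035,.006),S((165,538))),("side",(-.085,-.035,.006),S((470,462)))]
bl=[("top",ring,T((539,209))),("top",top(.09),T((568,332))),("side",ring,S((148,80))),
 ("top",(-.085,-.035,.006),T((665,455))),("top",(-.085,.035,.006),T((548,468))),("top",(.085,-.035,.006),T((636,180))),
 ("side",(.085,-.035,.006),S((108,198))),("side",(.085,.035,.006),S((115,290))),("side",(-.085,.035,.006),S((382,275)))]
T=lambda u:px(150,80,5,u);S=lambda u:px(140,160,6,u)
sc=[("top",(.04,-.12,.01),T((467,300))),("top",(.04,.04,.01),T((325,510))),("top",(.16,.04,.01),T((165,405))),
 ("top",(-.016,0,.31),T((381,411))),("side",(0,0,.3),S((515,366))),("side",(-.016,0,.31),S((550,324))),("side",(.012,0,.325),S((493,318)))]
T=lambda u:px(280,180,5,u);S=lambda u:px(220,150,5,u)
def cup(rt,rs,cs):
    o=[("top",(0,0,.085),T(rt)),("side",(0,0,.085),S(rs))]
    for m,u in zip([(.045,.045),(.045,-.045),(-.045,-.045),(-.045,.045)],cs): o.append(("top",m+(.006,),T(u)))
    return o
yc=cup((101,135),(288,412),[(22,88),(162,72),(177,210),(33,225)])
bc=cup((630,380),(528,123),[(517,338),(650,297),(697,430),(560,470)])
rc=cup((388,223),(388,240),[(287,187),(418,147),(465,280),(328,322)])
for n,o,p in(("ya",ya,(.5,.4,.8)),("bl",bl,(.5,.3,0)),("sc",sc,(.65,.15,1.)),("yc",yc,(.6,0,0)),("bc",bc,(.5,-.3,0)),("rc",rc,(.5,-.2,0))):
    x,e=fit(o,p);print(n,x,np.degrees(x[2]));print(e.round(1).tolist())
E
python3 fit.py
```

```text
ya [0.4336 0.3647 0.6817] 39.05663595625151
[[-0.2, -0.1], [0.5, 0.4], [0.1, 0.6], [-0.8, 1.1], [-0.8, 0.3], [-0.2, -0.2], [0.1, -0.6], [-19.3, -21.3]]
bl [0.4816 0.1864 0.1133] 6.49134036281826
[[-0.2, -0.4], [-0.2, 0.0], [0.7, 0.1], [-0.2, -0.0], [0.3, 0.2], [-0.5, -0.2], [0.3, -0.3], [-0.3, -0.6], [-0.1, -0.1]]
sc [0.6861 0.1099 0.9879] 56.60070336327754
[[0.4, -0.9], [0.3, -0.1], [0.1, 0.1], [-0.3, -0.2], [1.2, -0.2], [-0.4, -0.1], [0.3, 2.2]]
yc [ 0.5863 -0.094   0.0907] 5.196361787150104
[[-0.1, -0.1], [-0.0, -0.0], [-0.7, -0.9], [0.3, -0.6], [0.4, 0.8], [-0.0, 0.7]]
bc [ 0.4402 -0.4006  0.2979] 17.070316245797066
[[0.6, 0.1], [0.2, 0.3], [-1.1, -0.6], [0.3, -1.3], [0.5, 0.3], [-0.3, 1.3]]
rc [ 0.5328 -0.262   0.2968] 17.007529148559566
[[0.4, 0.1], [0.1, 0.4], [-1.2, -0.3], [0.6, -1.1], [0.4, 0.3], [-0.3, 0.7]]
```

```bash
cat >> h.py <<'E'
YA=(0.4336,0.3647,0.6817);BL=(0.4816,0.1864,0.1133);SC=(0.6861,0.1099,0.9879);YC=(0.5863,-0.094);BC=(0.4402,-0.4006)
def Rt(az,dn,sg):
    z=np.array([np.cos(az)*np.cos(dn),np.sin(az)*np.cos(dn),-np.sin(dn)])
    x=sg*np.array([-np.sin(az),np.cos(az),0]);return np.c_[x,np.cross(z,x),z]
def tcp(g,R): return np.array(g)+.011*R[:,2]
def stand_g(st,s):
    q=np.sqrt(.5);d=-.066+q*s
    return np.array([st[0]+d*np.cos(st[2]),st[1]+d*np.sin(st[2]),.036+q*s])
E
python3 - <<'E'
from h import *
from workcell import r
np.set_printoptions(precision=2,suppress=True)
s=.115;tl=np.pi/4
for phi in(45,30,60):
  for sg in(1,-1):
    p=np.radians(phi)
    def t(n,g,az,dn):
        R=Rt(az,dn,sg);print(phi,sg,n,r.ik(tcp(g,R),R))
    t("ystand",stand_g(YA,s),YA[2],p+tl); t("yup",stand_g(YA,s)+[0,0,.15],YA[2],p+tl)
    t("bstand",stand_g(BL,s),BL[2],p+tl)
    u=np.array([np.cos(SC[2]),np.sin(SC[2]),0])
    for d in(-.12,-.06,0): t(f"hook{d}",np.array([SC[0],SC[1],.305-.0615])+d*u,SC[2],p)
    for az in(-.6,-.2,.2,.6): t(f"yc{az}",(YC[0],YC[1],.01+s),az,p)
    for az in(-1.3,-.9,-.5,): t(f"bc{az}",(BC[0],BC[1],.01+s),az,p)
E
```

```text
45 1 ystand [-0.12  0.96 -1.15  1.75  0.98  1.13  0.65]
45 1 yup [-0.11  0.73 -1.15  1.58  0.69  1.28  0.89]
45 1 bstand [ 0.01  0.69 -0.65  1.9   0.6   0.75  0.7 ]
45 1 hook-0.12 [ 0.04  0.57  0.35  1.88 -1.27  1.   -2.51]
45 1 hook-0.06 [-0.04  0.59  0.31  1.82 -1.3   0.93 -2.59]
45 1 hook0 [-0.12  0.62  0.29  1.75 -1.31  0.88 -2.68]
45 1 yc-0.6 [ 0.59  0.98 -1.15  2.24  1.99  1.38 -0.76]
45 1 yc-0.2 [ 0.78  0.96 -1.15  2.31  2.25  1.07 -0.49]
45 1 yc0.2 [ 0.97  0.97 -1.15  2.26  2.4   0.64 -0.13]
45 1 yc0.6 [ 1.08  1.   -1.13  2.11  1.88  0.21  0.79]
45 1 bc-1.3 [ 1.04  0.88 -0.96  2.2   1.9   1.28 -0.89]
45 1 bc-0.9 [ 1.3   0.96 -1.15  2.3   2.18  1.17 -0.58]
45 1 bc-0.5 [ 1.5   0.97 -1.15  2.29  2.38  0.78 -0.25]
45 -1 ystand [-0.54  0.69 -0.32  1.76  0.3   0.74 -1.9 ]
45 -1 yup [-0.25  0.6  -0.81  1.59  0.47  1.15 -2.06]
45 -1 bstand [-0.36  0.61 -0.07  1.91  0.07  0.62 -1.93]
45 -1 hook-0.12 [ 0.69  0.63 -0.66  1.86 -0.71  0.54  0.19]
45 -1 hook-0.06 [ 0.57  0.65 -0.65  1.8  -0.68  0.49  0.08]
45 -1 hook0 [ 0.45  0.68 -0.64  1.73 -0.63  0.45 -0.04]
45 -1 yc-0.6 [ 0.17  0.69 -0
[... 2372 characters left out ...]
.21  1.1  -1.82]
60 -1 yup [-0.39  0.69 -0.63  1.38  0.31  1.45 -1.93]
60 -1 bstand [-0.3   0.71 -0.11  1.71  0.    0.98 -1.85]
60 -1 hook-0.12 [ 0.47  0.55 -0.48  1.76 -0.35  0.65 -0.24]
60 -1 hook-0.06 [ 0.36  0.59 -0.47  1.69 -0.3   0.64 -0.37]
60 -1 hook0 [ 0.25  0.63 -0.46  1.6  -0.24  0.64 -0.49]
60 -1 yc-0.6 [-0.27  0.63  0.37  2.11  1.62  0.08  2.5 ]
60 -1 yc-0.2 [ 0.24  0.59 -0.2   2.15  2.18  0.2   2.47]
60 -1 yc0.2 [ 0.91  0.89 -1.15  2.1   1.67  0.6  -2.68]
60 -1 yc0.6 [ 0.64  0.68 -0.5   2.01 -0.5   0.2  -0.2 ]
60 -1 bc-1.3 [ 0.12  0.7   0.64  2.09 -0.66  0.07 -1.66]
60 -1 bc-0.9 [ 0.65  0.59 -0.02  2.14  2.17  0.17  2.31]
60 -1 bc-0.5 [ 1.03  0.62 -0.39  2.13  2.3   0.12  2.7 ]
```

```bash
cat >> h.py <<'E'
PHI=np.radians(40);S=.115;TL=np.pi/4;SG=1
def show(r,n,i):
    f=r.grab_frame(n);cv2.imwrite(f"pics/{i}_{n}.png",f["pixels"]);return f["pixels"]
E
python3 - <<'E'
from h import *
from workcell import r
np.set_printoptions(precision=3,suppress=True)
R=Rt(YA[2],PHI+TL,SG)
for p,RR in [((.42,-.1,.38),Rt(.2,np.radians(88),SG)),(tcp(stand_g(YA,S)+[0,0,.16],R),R)]:
    print(r.ik(p,RR)); r.move_pose(p,RR); st=r.get_state(); print(st["time_s"],st["tool_pos"],st["joint_positions"])
r.line_to(tcp(stand_g(YA,S)+[0,0,.05],R)-0*R[:,2]); st=r.get_state();print(st["time_s"],st["joint_positions"])
show(r,"side",1);show(r,"top",1)
E
```

```text
[ 0.89   0.193 -0.843  1.764  0.143  1.218  1.782]
1.9833 [ 0.42  -0.101  0.38 ] [ 0.89   0.193 -0.841  1.763  0.144  1.218  1.782]
[-0.11   0.644 -1.074  1.642  0.653  1.151  0.918]
3.7583 [0.448 0.374 0.266] [-0.108  0.644 -1.073  1.642  0.653  1.152  0.918]
4.6417 [-0.168  0.754 -0.969  1.78   0.802  0.947  0.787]
```

```bash
python3 - <<'E'
import cv2,numpy as np
a=cv2.imread("pics/1_side.png")[250:400,250:410];b=cv2.imread("pics/1_top.png")[180:300,80:240]
cv2.imwrite("pics/1c.png",np.hstack([cv2.resize(a,(400,375)),cv2.resize(b,(400,375))]))
E
```

```text
(no output)
```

View pics/1c.png

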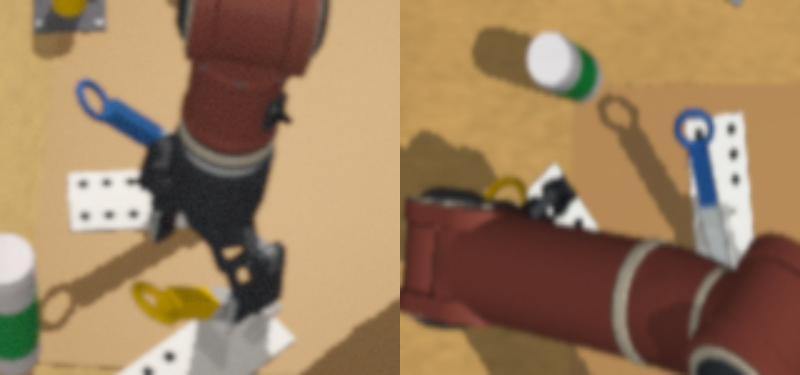

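The gripper is above the bar's free shank and the jaws straddle it. Next I'll descend, grip, and read the weight as I lift.

```bash
python3 - <<'E'
from h import *
from workcell import r
np.set_printoptions(precision=3,suppress=True)
R=Rt(YA[2],PHI+TL,SG);g=stand_g(YA,S)
w0=np.array(r.get_state()["wrist_force"])
print(r.line_to(tcp(g,R),f_stop=15,max_speed=.08))
r.gripper_close(80); st=r.get_state();print(st["time_s"],st["gripper_width"],st["tool_pos"],st["wrist_force"]-w0)
r.line_to(tcp(g+[0,0,.02],R),max_speed=.05)
r.line_to(tcp(g+[0,0,.15],R));r.pause(.3)
st=r.get_state();print(st["time_s"],st["gripper_width"],st["wrist_force"]-w0)
# hook approach ik
u=np.array([np.cos(SC[2]),np.sin(SC[2]),0])
for sg in(1,-1):
  for d in(-.12,-.06,0):
    RR=Rt(SC[2],PHI,sg);print(sg,d,r.ik(tcp(np.array([SC[0],SC[1],.305-.1765+S])+d*u,RR),RR))
show(r,"side",2);show(r,"top",2)
E
python3 - <<'E'
import cv2,numpy as np
a=cv2.imread("pics/2_side.png")[220:400,220:412];b=cv2.imread("pics/2_top.png")[150:300,80:240]
cv2.imwrite("pics/2c.png",np.hstack([cv2.resize(a,(400,375)),cv2.resize(b,(400,375))]))
E
```

```text
False
6.1333 0.22359495212069397 [0.447 0.375 0.107] [ 0.714 -1.01   1.655]
8.0 0.21874101318596473 [-0.913 -0.062 -2.802]
1 -0.12 [ 0.982  0.896 -1.226  1.88   0.159  0.383  2.57 ]
1 -0.06 [ 0.837  0.873 -1.15   1.831  0.103  0.336  2.561]
1 0 [ 0.721  0.904 -1.152  1.765  0.3    0.323  2.325]
-1 -0.12 [ 0.89   0.769 -0.989  1.882 -0.435  0.407 -0.021]
-1 -0.06 [ 0.759  0.778 -0.958  1.833 -0.42   0.358 -0.102]
-1 0 [ 0.624  0.789 -0.911  1.767 -0.403  0.328 -0.182]
```

View pics/2c.png

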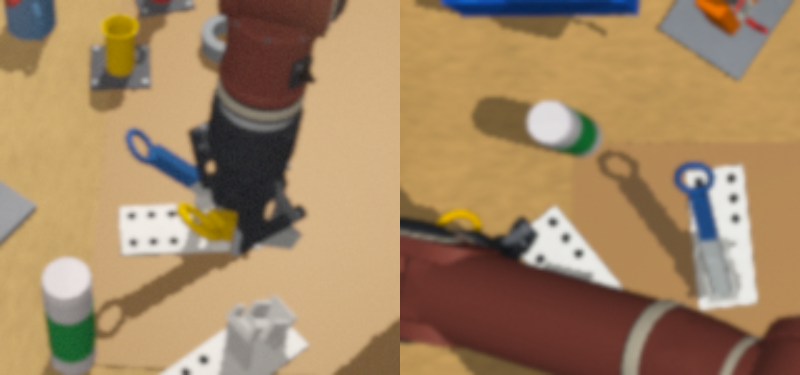

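```bash
python3 - <<'E'
from h import *
from workcell import r
np.set_printoptions(precision=3,suppress=True)
u=np.array([np.cos(SC[2]),np.sin(SC[2]),0])
RR=Rt(SC[2],PHI,1);H=np.array([SC[0],SC[1],.305-.1765+S])
R1=Rt(.8,np.radians(60),1)
print(r.ik((.45,.17,.40),R1))
r.move_pose((.45,.17,.40),R1);st=r.get_state();print(st["time_s"],st["joint_positions"])
P=tcp(H-.10*u,RR)
print(r.ik(P+[0,0,.06],RR))
r.move_pose(P+[0,0,.06],RR);st=r.get_state();print(st["time_s"],st["joint_positions"])
r.line_to(P);r.pause(.2)
show(r,"side",3);show(r,"top",3)
h=H-.10*u
for z in(.0,.09,.1765): print(z,[proj(n,h+[0,0,z-S])[0] for n in("side","top")])
E
python3 - <<'E'
import cv2,numpy as np
a=cv2.imread("pics/3_side.png");b=cv2.imread("pics/3_top.png")
cv2.imwrite("pics/3c.png",np.hstack([cv2.resize(a[160:310,180:310],(400,460)),cv2.resize(b[90:240,180:310],(400,460))]))
E
```

```text
[ 0.937  0.101 -1.268  1.94  -0.218  0.716  2.195]
9.275 [ 0.936  0.101 -1.269  1.94  -0.217  0.717  2.195]
[ 0.969  0.822 -1.275  1.803  0.121  0.478  2.516]
10.275 [ 0.967  0.821 -1.278  1.803  0.12   0.479  2.516]
0.0 [array([257.238, 249.129]), array([257.632, 189.636])]
0.09 [array([255.607, 224.069]), array([255.596, 184.885])]
0.1765 [array([253.882, 197.561]), array([253.388, 179.729])]
```

View pics/3c.png

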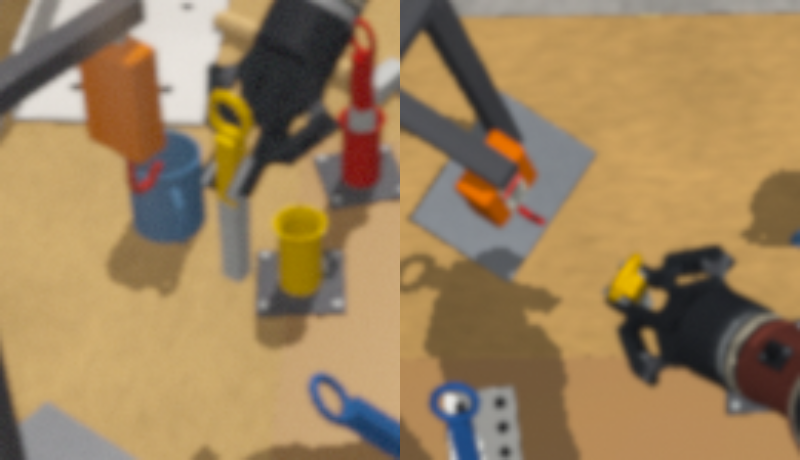

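View pics/3_side.png

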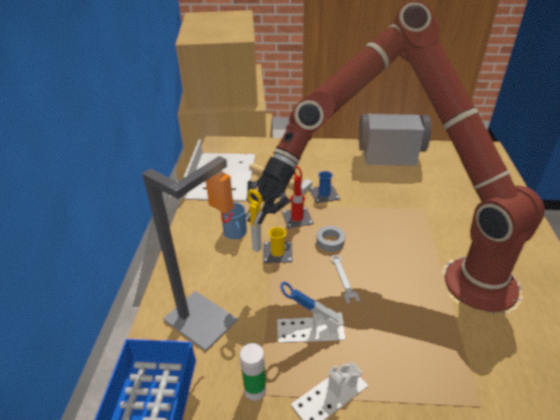

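```bash
python3 - <<'E'
import cv2,numpy as np
a=cv2.imread("pics/3_side.png");b=cv2.imread("pics/3_top.png")
cv2.imwrite("pics/3d.png",np.hstack([cv2.resize(a[180:255,215:265],None,fx=8,fy=8,interpolation=2),cv2.resize(b[150:225,215:265],None,fx=8,fy=8,interpolation=2)]))
E
```

```text
(no output)
```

View pics/3d.png

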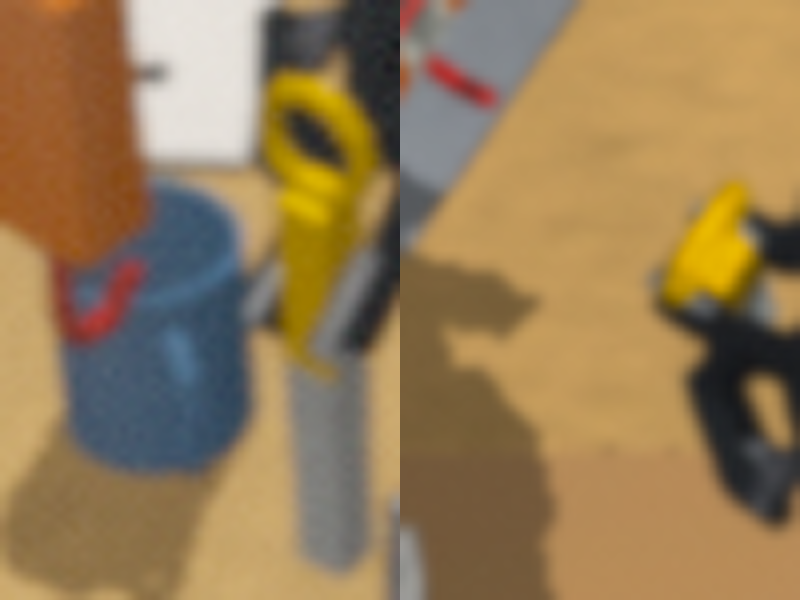

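Ring centre measures side (253.3,196.7) and top (252.7,179.9). The predictions were (253.9,197.6) and (253.4,179.7), so they agree within 1 px. The hook tip at side (231.8,213.1) also matches the fit, so I'll slide on.

```bash
python3 - <<'E'
from h import *
from workcell import r
np.set_printoptions(precision=3,suppress=True)
u=np.array([np.cos(SC[2]),np.sin(SC[2]),0])
RR=Rt(SC[2],PHI,1);H=np.array([SC[0],SC[1],.305-.1765+S])
print(r.line_to(tcp(H-.001*u,RR),max_speed=.06,f_stop=5));st=r.get_state();print(st["time_s"],st["tool_pos"]-tcp(H,RR),st["wrist_force"])
show(r,"side",4);show(r,"top",4)
h=H-.001*u
for z in(.0,.09,.1765): print(z,[proj(n,h+[0,0,z-S])[0] for n in("side","top")])
a=cv2.imread("pics/4_side.png");b=cv2.imread("pics/4_top.png")
cv2.imwrite("pics/4d.png",np.hstack([cv2.resize(a[180:255,200:250],None,fx=8,fy=8,interpolation=2),cv2.resize(b[130:205,190:240],None,fx=8,fy=8,interpolation=2)]))
E
```

```text
False
12.925 [-0.001 -0.001 -0.   ] [ 0.105  0.69  -2.289]
0.0 [array([232.814, 270.738]), array([228.747, 171.068])]
0.09 [array([229.834, 245.415]), array([224.941, 165.192])]
0.1765 [array([226.665, 218.487]), array([220.814, 158.819])]
```

View pics/4d.png

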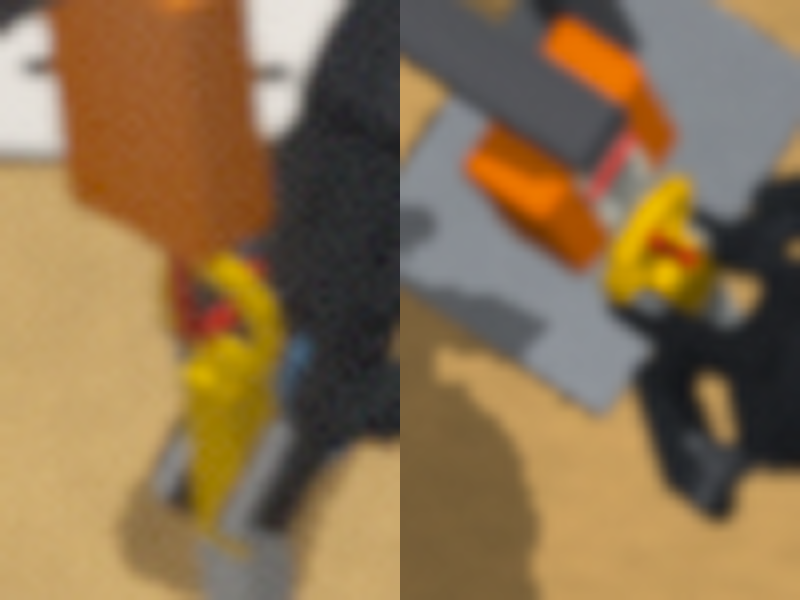

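The hook wire passes through the ring, with the tip visible on the near side at crop (688,255). Next I'll lower in steps and watch the force.

```bash
python3 - <<'E'
from h import *
from workcell import r
np.set_printoptions(precision=3,suppress=True)
u=np.array([np.cos(SC[2]),np.sin(SC[2]),0])
RR=Rt(SC[2],PHI,1);H=np.array([SC[0],SC[1],.305-.1765+S])-.001*u
for d in(10,16,22,27,32,36):
    r.line_to(tcp(H-[0,0,d*1e-3],RR),max_speed=.03);r.pause(.25);st=r.get_state();print(d,st["time_s"],st["wrist_force"],st["moment"])
E
```

```text
10 13.7583 [ 0.152  0.862 -1.846] [-1.008  0.702 -0.016]
16 14.3583 [-0.106 -0.635 -2.023] [-0.974  0.752 -0.053]
22 14.9583 [ 0.241 -0.706 -0.692] [-0.948  0.575 -0.077]
27 15.525 [ 0.754 -0.504 -0.713] [-0.884  0.495 -0.066]
32 16.0917 [ 0.153 -1.31  -1.539] [-0.787  0.482 -0.09 ]
36 16.625 [ 0.475  0.021 -0.338] [-0.659  0.416 -0.137]
```

```bash
python3 - <<'E'
from h import *
from workcell import r
np.set_printoptions(precision=3,suppress=True)
r.open_gripper()
R=np.array(r.get_state()["eef_rot"]);p=np.array(r.get_state()["tool_pos"])
show(r,"side",5)
r.line_to(p-.09*R[:,2],max_speed=.08)
print(r.get_state()["time_s"]);r.pause(1.)
show(r,"side",6);show(r,"top",6)
a=cv2.imread("pics/6_side.png");b=cv2.imread("pics/6_top.png")
cv2.imwrite("pics/6d.png",np.hstack([cv2.resize(a[195:285,200:260],None,fx=6.5,fy=6.5,interpolation=2),cv2.resize(b[125:215,190:250],None,fx=6.5,fy=6.5,interpolation=2)]))
E
```

```text
18.6083
```

View pics/6d.png

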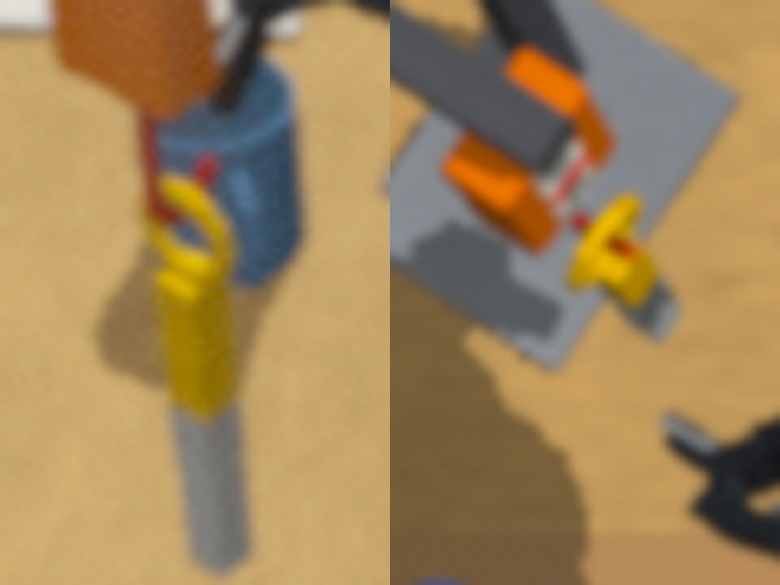

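The bar hangs by its ring on the hook, released. I'll wait and check that it's still by comparing frames.

```bash
python3 - <<'E'
from h import *
from workcell import r
np.set_printoptions(precision=2,suppress=True)
for i in range(14):
    f=show(r,"side",7);c=f[195:290,200:260];hsv=cv2.cvtColor(c,cv2.COLOR_BGR2HSV)
    m=cv2.inRange(hsv,(20,200,80),(32,255,255));M=cv2.moments(m);print(round(r.get_state()["time_s"],2),M["m00"]/255,M["m10"]/M["m00"]+200,M["m01"]/M["m00"]+195)
    r.pause(.2)
show(r,"side",7);show(r,"top",7)
a=cv2.imread("pics/7_side.png");b=cv2.imread("pics/7_top.png")
cv2.imwrite("pics/7d.png",np.hstack([cv2.resize(a[195:285,200:260],None,fx=6.5,fy=6.5,interpolation=2),cv2.resize(b[125:215,190:250],None,fx=6.5,fy=6.5,interpolation=2)]))
E
```

```text
19.76 267.0 229.56179775280899 242.47940074906367
20.01 264.0 229.5340909090909 242.27651515151516
20.26 267.0 229.47191011235955 242.37078651685394
20.51 268.0 229.52985074626866 242.38059701492537
20.76 267.0 229.5505617977528 242.20973782771534
21.01 266.0 229.5300751879699 242.58646616541353
21.26 265.0 229.4679245283019 242.3509433962264
21.51 269.0 229.55762081784385 242.364312267658
21.76 267.0 229.5880149812734 242.3071161048689
22.01 266.0 229.54135338345864 242.46616541353384
22.26 267.0 229.50936329588015 242.32958801498128
22.51 260.0 229.56538461538463 242.49615384615385
22.76 266.0 229.50751879699249 242.15037593984962
23.01 266.0 229.52255639097746 242.49248120300751
```

View pics/7d.png

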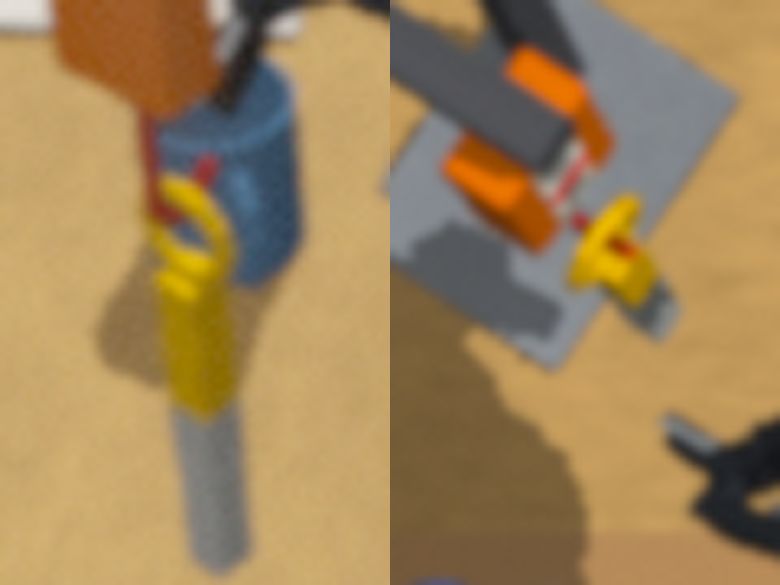

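It has been motionless for more than 3 s, with centroid scatter of only 0.1–0.2 px. Now I'll locate the bar for regripping.

```bash
python3 - <<'E'
from h import *
np.set_printoptions(precision=4,suppress=True)
P=lambda u,x0,y0:px(x0,y0,6.5,u)
ring=[("side",P((194,228),200,195)),("top",P((605-390,245),190,125))]
foot=[("side",P((219,560),200,195)),("top",P((658-390,327),190,125))]
u=np.array([np.cos(SC[2]),np.sin(SC[2]),0]);v=np.array([-u[1],u[0],0])
for n,o in(("ring",ring),("foot",foot)):
    s=least_squares(lambda X:np.concatenate([proj(c,X)[0]-q for c,q in o]),[.686,.11,.2]);print(n,s.x,s.fun.round(2),"rel",(s.x[:2]-SC[:2])@u[:2],(s.x[:2]-SC[:2])@v[:2])
for z in(.26,.27,.28): print(z,proj("side",[SC[0],SC[1],z]),proj("top",[SC[0],SC[1],z]))
print(ring,foot)
E
```

```text
ring [0.6827 0.1087 0.2701] [-0.25 -0.04  0.02  0.28] rel -0.002840027732183069 0.0021514066086000434
foot [0.685  0.1078 0.0883] [ 1.08  0.16 -0.05 -1.21] rel -0.00242437073842609 -0.0002270799507526378
0.26 [[228.0711 233.0627]] [[222.7064 162.0273]]
0.27 [[227.7017 229.9393]] [[222.2252 161.2865]]
0.28 [[227.3279 226.7787]] [[221.7371 160.5351]]
[('side', array([229.4231, 229.6538])), ('top', array([222.6538, 162.2692]))] [('side', array([233.2692, 280.7308])), ('top', array([230.8077, 174.8846]))]
```

```bash
python3 - <<'E'
from h import *
from workcell import r
np.set_printoptions(precision=3,suppress=True)
u=np.array([np.cos(SC[2]),np.sin(SC[2]),0])
RR=Rt(SC[2],PHI,1);H=np.array([SC[0],SC[1],.305-.1765+S])-.001*u
r.line_to(tcp(H-[0,0,.036]-.0015*u,RR),max_speed=.1,f_stop=12)
r.gripper_close(80);st=r.get_state();print(st["time_s"],st["gripper_width"])
r.line_to(tcp(H+[0,0,.0005],RR),max_speed=.05)
show(r,"side",8);show(r,"top",8)
a=cv2.imread("pics/8_side.png");b=cv2.imread("pics/8_top.png")
cv2.imwrite("pics/8d.png",np.hstack([cv2.resize(a[180:255,200:250],None,fx=8,fy=8,interpolation=2),cv2.resize(b[130:205,190:240],None,fx=8,fy=8,interpolation=2)]))
E
```

```text
24.9667 0.22218618881678287
```

View pics/8d.png

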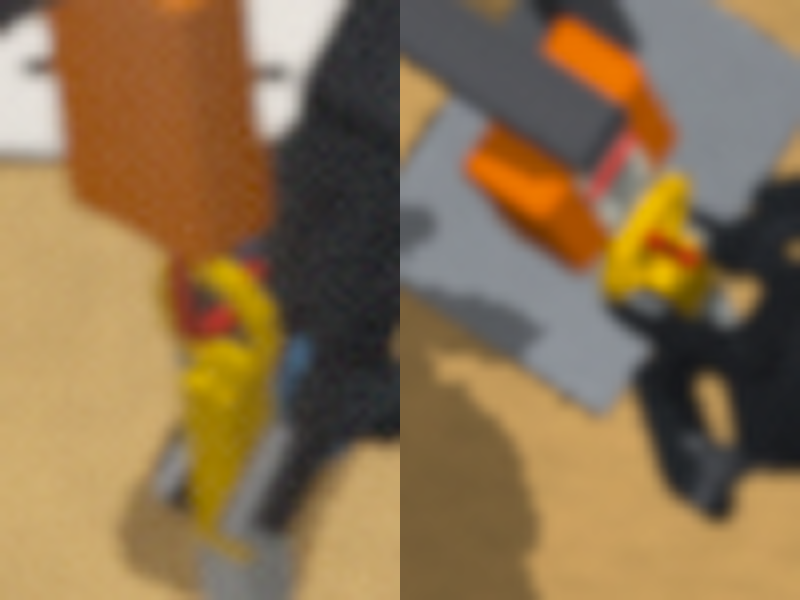

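This matches the insertion picture: the hook is centred in the hole. Sliding back off.

```bash
python3 - <<'E'
from h import *
from workcell import r
np.set_printoptions(precision=3,suppress=True)
u=np.array([np.cos(SC[2]),np.sin(SC[2]),0])
RR=Rt(SC[2],PHI,1);H=np.array([SC[0],SC[1],.305-.1765+S])
print(r.line_to(tcp(H-.10*u,RR),max_speed=.06,f_stop=6),r.get_state()["time_s"],r.get_state()["joint_positions"])
for az in(-.6,-.3,0,.3,.6,.9):
    Q=Rt(az,PHI,1);print(az,[r.ik(tcp((YC[0],YC[1],z+S),Q),Q) for z in(.12,.01)])
show(r,"side",9)
E
```

```text
False 27.75 [ 0.936  0.893 -1.211  1.865  0.167  0.367  2.542]
-0.6 [array([ 0.612,  0.711, -1.149,  2.207,  1.848,  1.236, -0.679]), array([ 0.563,  1.026, -1.152,  2.283,  2.071,  1.509, -0.827])]
-0.3 [array([ 0.773,  0.672, -1.147,  2.278,  2.082,  0.946, -0.555]), array([ 0.712,  1.013, -1.151,  2.359,  2.305,  1.287, -0.64 ])]
0 [array([ 0.945,  0.671, -1.143,  2.276,  2.322,  0.621, -0.419]), array([ 0.886,  1.012, -1.15 ,  2.357,  2.507,  0.971, -0.419])]
0.3 [array([ 1.081,  0.709, -1.139,  2.201,  2.487,  0.274, -0.237]), array([ 1.035,  1.025, -1.147,  2.276,  2.609,  0.582, -0.161])]
0.6 [array([ 1.153,  0.779, -1.145,  2.07 ,  0.109,  0.09 ,  2.435]), array([ 1.119,  1.048, -1.138,  2.139,  2.331,  0.19 ,  0.4  ])]
0.9 [array([ 1.195,  0.932, -1.267,  1.903,  0.179,  0.44 ,  2.629]), array([ 1.131,  1.079, -1.125,  1.967,  0.273,  0.262,  2.685])]
```

View pics/9_side.png

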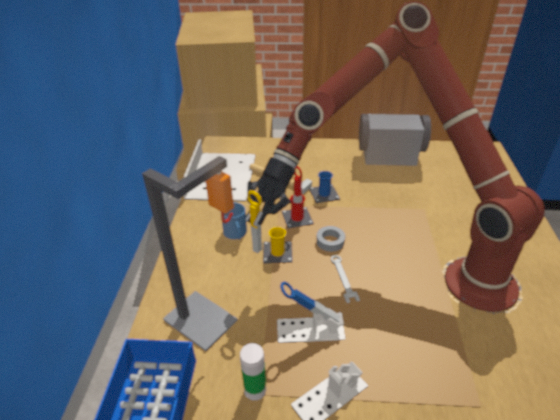

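```bash
python3 - <<'E'
from h import *
from workcell import r
np.set_printoptions(precision=3,suppress=True)
def go(g,az,lab):
    Q=Rt(az,PHI,1);P=tcp(g,Q);j=r.ik(P,Q);print(lab,j)
    r.move_pose(P,Q)
go((.55,0,.32),.8,"a");go((.55,-.04,.32),.55,"b");go((.56,-.08,.32),.25,"c");go((YC[0],YC[1],.30),-.3,"d")
Q=Rt(-.3,PHI,1)
r.line_to(tcp((YC[0],YC[1],.105+S),Q));r.pause(.2)
print(r.get_state()["time_s"],r.get_state()["tool_pos"])
show(r,"side",10);show(r,"top",10)
for s in(0,.09,.1765): print(s,[proj(n,(YC[0],YC[1],.105+s))[0] for n in("side","top")])
a=cv2.imread("pics/10_side.png");b=cv2.imread("pics/10_top.png")
cv2.imwrite("pics/10d.png",np.hstack([cv2.resize(a[170:270,245:310],None,fx=6,fy=6,interpolation=2),cv2.resize(b[150:250,270:335],None,fx=6,fy=6,interpolation=2)]))
E
```

```text
a [ 0.05   0.336  0.368  2.081 -1.356  0.933 -2.544]
b [ 0.824  0.323 -0.613  2.137 -1.356  0.439 -2.677]
c [ 1.142  0.429 -1.127  2.181  2.628  0.061 -0.574]
d [ 0.521  0.342 -0.65   2.205  2.028  0.491 -0.608]
37.8417 [ 0.595 -0.097  0.214]
0 [array([277.055, 226.907]), array([299.835, 205.749])]
0.09 [array([276.448, 202.929]), array([300.402, 202.04 ])]
0.1765 [array([275.811, 177.766]), array([301.016, 198.022])]
```

View pics/10d.png

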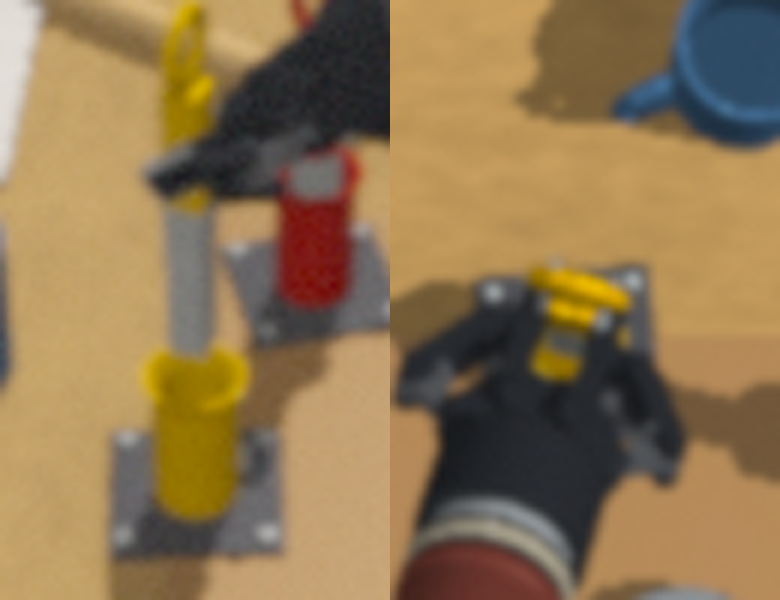

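View pics/10_side.png

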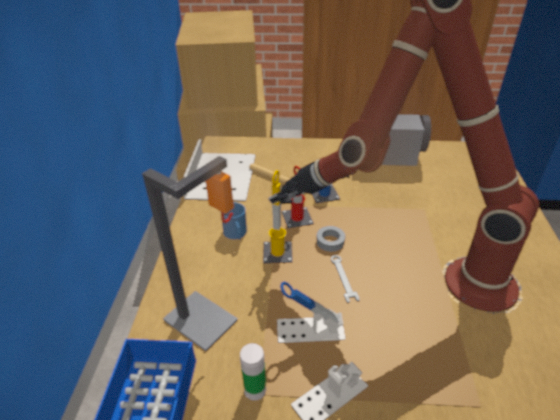

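The foot is centred over the yellow cup: side (276.6,228) and ring top (301.6,198.2), within about 1 px. Lowering now.

```bash
python3 - <<'E'
from h import *
from workcell import r
np.set_printoptions(precision=3,suppress=True)
Q=Rt(-.3,PHI,1)
print(r.line_to(tcp((YC[0],YC[1],.03+S),Q),max_speed=.08,f_stop=10),r.get_state()["tool_pos"])
print(r.line_to(tcp((YC[0],YC[1],.004+S),Q),max_speed=.04,f_stop=5))
st=r.get_state();print(st["time_s"],"foot z",st["tool_pos"][2]-.011*Q[2,2]-S,st["wrist_force"])
show(r,"side",11)
a=cv2.imread("pics/11_side.png");cv2.imwrite("pics/11d.png",cv2.resize(a[170:270,245:345],None,fx=6,fy=6,interpolation=2))
E
```

```text
False [ 0.595 -0.096  0.139]
True
39.5333 foot z 0.010905795706766822 [-1.379  0.154  4.066]
```

View pics/11d.png

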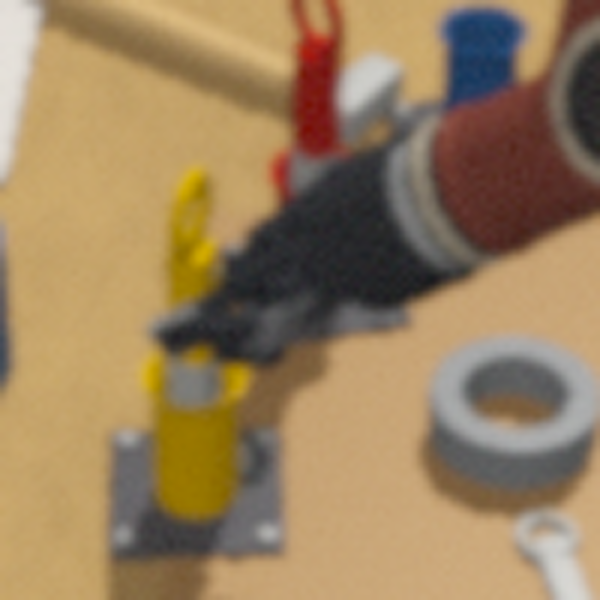

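```bash
python3 - <<'E'
from h import *
from workcell import r
np.set_printoptions(precision=3,suppress=True)
r.open_gripper()
st=r.get_state();p=np.array(st["tool_pos"]);R=np.array(st["eef_rot"])
r.line_to(p-.11*R[:,2],max_speed=.15)
print(r.get_state()["time_s"],r.get_state()["joint_positions"])
show(r,"side",12)
a=cv2.imread("pics/12_side.png");cv2.imwrite("pics/12d.png",cv2.resize(a[170:270,245:345],None,fx=6,fy=6,interpolation=2))
R=Rt(BL[2],PHI+TL,1)
for z in(.12,0):print(r.ik(tcp(stand_g(BL,S)+[0,0,z],R),R))
for az in(-1.6,-1.3,-1.,-.7):
    Q=Rt(az,PHI,1);print(az,[r.ik(tcp((BC[0],BC[1],z+S),Q),Q) for z in(.15,.01)])
E
```

```text
Traceback (most recent call last):
workcell.MotionError: the arm cannot follow that straight line within its joint ranges
```

```bash
python3 - <<'E'
from h import *
from workcell import r
np.set_printoptions(precision=3,suppress=True)
st=r.get_state();p=np.array(st["tool_pos"]);R=np.array(st["eef_rot"]);print(st["time_s"])
for d in(.08,.06,.045,.03,.02):
    try: r.line_to(p-d*R[:,2],max_speed=.12);print("back",d);break
    except r.MotionError: pass
p=np.array(r.get_state()["tool_pos"])
r.line_to(p+[0,0,.14],max_speed=.15)
print(r.get_state()["time_s"],r.get_state()["joint_positions"])
show(r,"side",12)
a=cv2.imread("pics/12_side.png");cv2.imwrite("pics/12d.png",cv2.resize(a[170:270,245:345],None,fx=6,fy=6,interpolation=2))
R=Rt(BL[2],PHI+TL,1)
for z in(.12,0):print(r.ik(tcp(stand_g(BL,S)+[0,0,z],R),R))
for az in(-1.6,-1.3,-1.,-.7):
    Q=Rt(az,PHI,1);print(az,[r.ik(tcp((BC[0],BC[1],z+S),Q),Q) for z in(.15,.01)])
E
```

```text
40.2417
back 0.03
41.725 [ 0.546  0.352 -0.706  2.278  2.098  0.553 -0.702]
[ 0.118  0.516 -0.803  1.835  0.518  0.917  0.767]
[-0.037  0.648 -0.579  1.968  0.66   0.63   0.636]
-1.6 [array([ 0.546,  0.494, -0.295,  1.998,  1.357,  1.001, -0.732]), array([ 0.655,  0.783, -0.48 ,  2.09 ,  1.656,  1.143, -1.124])]
-1.3 [array([ 0.711,  0.438, -0.415,  2.138,  1.656,  0.825, -0.736]), array([ 0.752,  0.758, -0.511,  2.241,  1.997,  1.065, -1.142])]
-1.0 [array([ 0.896,  0.399, -0.483,  2.231,  2.041,  0.613, -0.784]), array([ 0.849,  0.732, -0.463,  2.344,  2.407,  0.953, -1.171])]
-0.7 [array([ 1.138,  0.401, -0.581,  2.256,  2.568,  0.41 , -0.935]), array([ 1.039,  0.736, -0.497,  2.374,  2.817,  0.839, -1.123])]
```

View pics/12d.png

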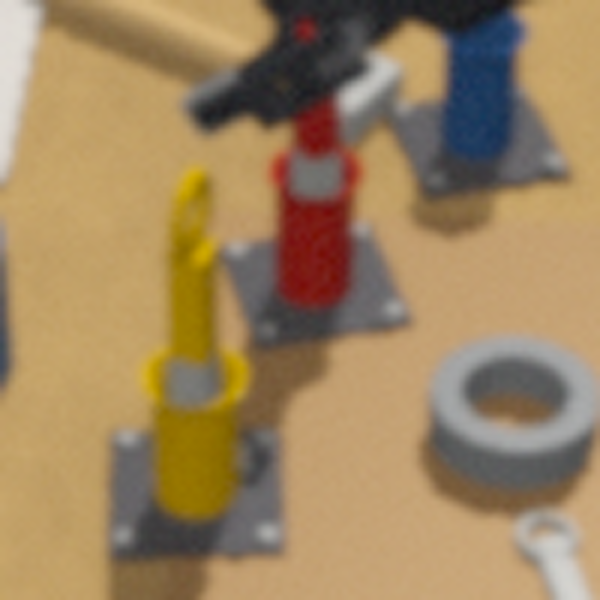

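The yellow bar stands upright in its cup. On to the blue bar.

```bash
python3 - <<'E'
from h import *
from workcell import r
np.set_printoptions(precision=3,suppress=True)
R=Rt(BL[2],PHI+TL,1);g=stand_g(BL,S)
r.move_pose(tcp(g+[0,0,.12],R),R);print(r.get_state()["time_s"])
print(r.line_to(tcp(g,R),f_stop=15,max_speed=.1))
r.gripper_close(80);print(r.get_state()["gripper_width"],r.get_state()["time_s"])
r.line_to(tcp(g+[0,0,.02],R),max_speed=.06);r.line_to(tcp(g+[0,0,.12],R),max_speed=.15)
print(r.get_state()["time_s"])
show(r,"side",13)
for az in(-1.3,-1.15):
    Q=Rt(az,PHI,1);print(az,[r.ik(tcp((BC[0],BC[1],z+S),Q),Q) for z in(.22,.11,.01)])
Q=Rt(-.5,PHI+.2,1);print(r.ik(tcp((.42,-.1,.40),Q),Q))
E
```

```text
43.1833
False
0.21821866298500645 45.15
46.45
-1.3 [array([ 0.854,  0.343, -0.587,  2.044,  1.458,  0.863, -0.465]), array([ 0.557,  0.494, -0.207,  2.184,  1.785,  0.758, -0.921]), array([ 0.326,  0.708,  0.123,  2.255,  2.155,  0.7  , -1.431])]
-1.15 [array([ 1.036,  0.337, -0.743,  2.093,  1.577,  0.767, -0.424]), array([ 0.558,  0.468, -0.127,  2.242,  2.039,  0.64 , -1.019]), array([ 0.506,  0.695, -0.059,  2.31 ,  2.345,  0.797, -1.407])]
[ 0.46  -0.116 -0.421  2.177  0.507  0.513  0.724]
```

View pics/13_side.png

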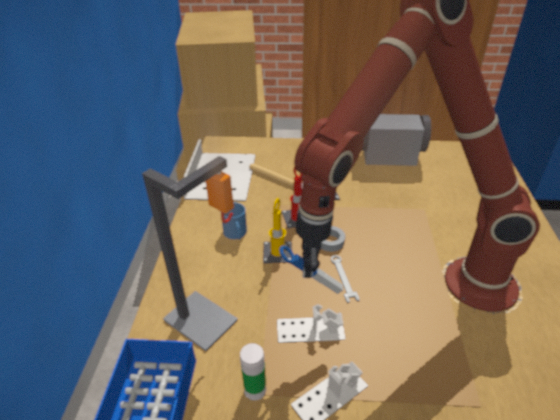

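```bash
python3 - <<'E'
from h import *
from workcell import r
np.set_printoptions(precision=3,suppress=True)
Q=Rt(-.5,PHI+.2,1);r.move_pose(tcp((.42,-.1,.40),Q),Q);print(r.get_state()["time_s"])
Q=Rt(-1.3,PHI,1)
r.move_pose(tcp((BC[0],BC[1],.22+S),Q),Q);print(r.get_state()["time_s"],r.get_state()["joint_positions"])
r.line_to(tcp((BC[0],BC[1],.105+S),Q));print(r.get_state()["time_s"])
show(r,"side",14);show(r,"top",14)
for s in(0,.09,.1765): print(s,[proj(n,(BC[0],BC[1],.105+s))[0] for n in("side","top")])
a=cv2.imread("pics/14_side.png");b=cv2.imread("pics/14_top.png")
cv2.imwrite("pics/14d.png",np.hstack([cv2.resize(a[115:215,290:355],None,fx=6,fy=6,interpolation=2),cv2.resize(b[210:310,370:435],None,fx=6,fy=6,interpolation=2)]))
E
```

```text
47.7833
48.9583 [ 0.739  0.322 -0.433  2.047  1.436  0.801 -0.458]
49.875
0 [array([325.636, 169.755]), array([407.656, 255.557])]
0.09 [array([326.968, 147.26 ]), array([414.888, 254.882])]
0.1765 [array([328.346, 123.967]), array([422.734, 254.15 ])]
```

View pics/14d.png

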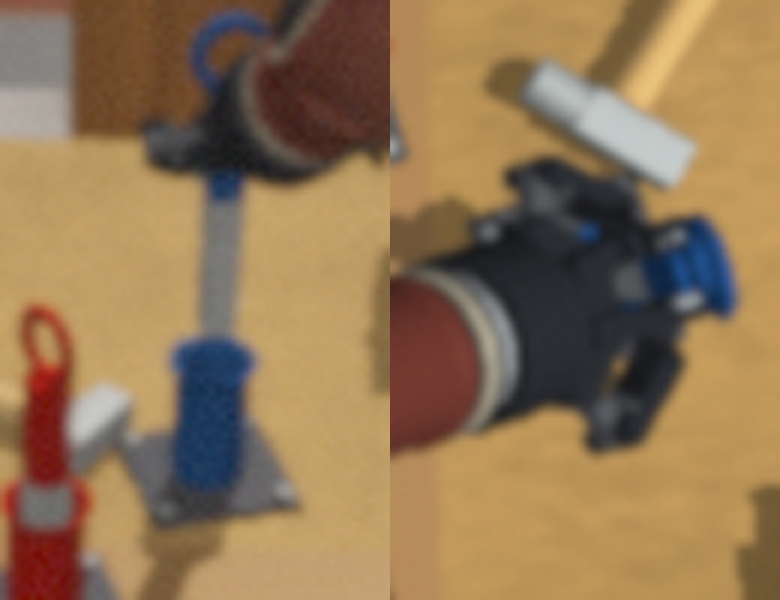

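The bar is over the blue cup to within about 1 px, roughly 2 mm toward −x/−y. I'll nudge it by that much and lower.

```bash
python3 - <<'E'
from h import *
from workcell import r
np.set_printoptions(precision=3,suppress=True)
Q=Rt(-1.3,PHI,1);x,y=BC[0]+.001,BC[1]+.002
f=r.line_to(tcp((x,y,.03+S),Q),max_speed=.08,f_stop=10);print(f,r.get_state()["tool_pos"])
if not f: print(r.line_to(tcp((x,y,.004+S),Q),max_speed=.04,f_stop=5))
st=r.get_state();fz=st["tool_pos"][2]-.011*Q[2,2]-S;print(st["time_s"],"foot z",fz,st["wrist_force"])
if fz<.014:
    r.open_gripper()
    p=np.array(r.get_state()["tool_pos"])
    for d in(.06,.045,.03,.02):
        try: r.line_to(p-d*Q[:,2],max_speed=.12);print("back",d);break
        except r.MotionError: pass
    r.line_to(np.array(r.get_state()["tool_pos"])+[0,0,.13],max_speed=.15)
print(r.get_state()["time_s"])
show(r,"side",15);show(r,"top",15)
a=cv2.imread("pics/15_side.png");b=cv2.imread("pics/15_top.png")
cv2.imwrite("pics/15d.png",np.hstack([cv2.resize(a[140:265,260:345],None,fx=4.7,fy=4.7,interpolation=2),cv2.resize(b[160:285,285:435][:,:85],None,fx=4.7,fy=4.7,interpolation=2)]))
E
```

```text
False [ 0.444 -0.407  0.139]
True
51.6 foot z 0.00951601156714127 [-1.012  0.973  3.407]
back 0.06
53.925
```

View pics/15d.png

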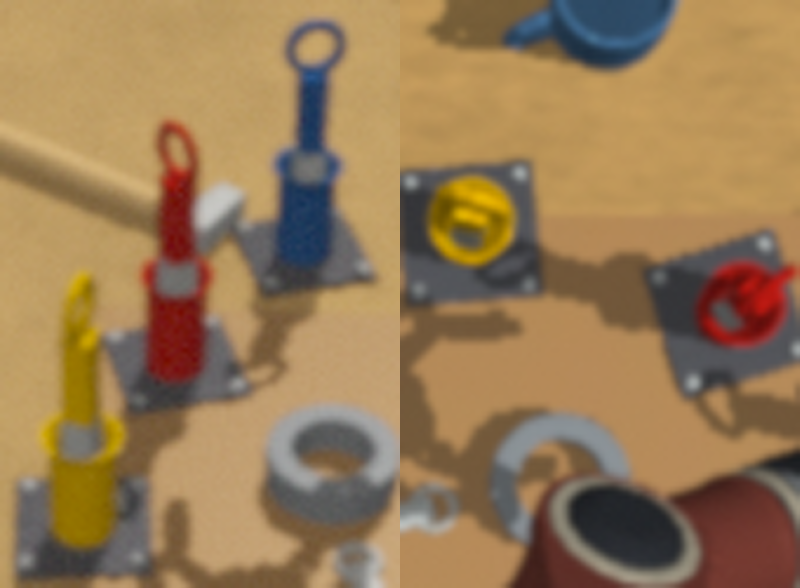

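View pics/15_side.png

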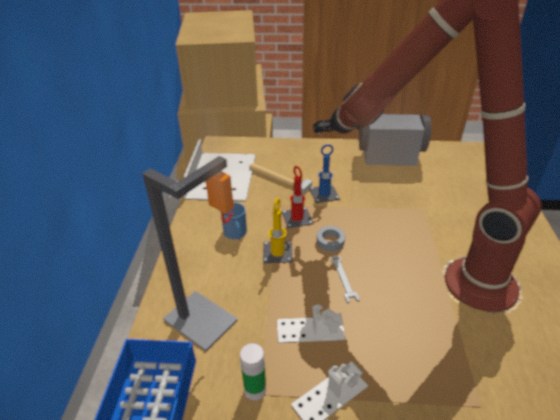

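View pics/15_top.png

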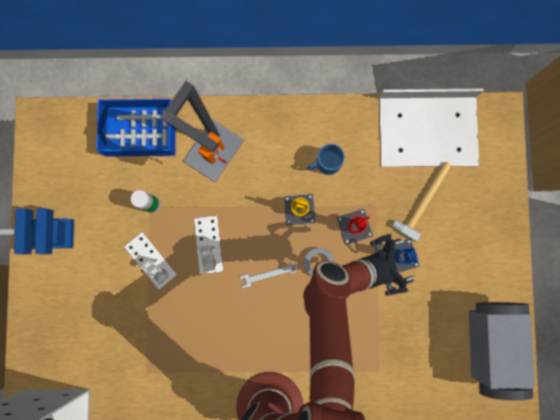

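All three bars stand upright in their cups, the hook is empty, the gripper is clear, and the bystanders haven't moved. Handing in.

```bash
python3 -c "
from workcell import r
r.sign_off();print(r.get_state()['time_s'])"
```

```text
the job is handed in; nothing more can be done
the job is handed in; nothing more can be done
```

I weighed the yellow bar on the scale's hook and stood it in the yellow cup, then stood the blue bar in the blue cup. I handed the job in at about 54 s of the 72 s allowed; sign-off gave no verdict.

- **Weighing:** the yellow bar hung untouched on the hook. From 19.8 to 23.0 s its position in the pictures stayed within about 0.4 px. The ring hung about 18 mm below where an unloaded hook would hold it, which suggests roughly 0.24 kg. The wrist force on lifting suggested about 0.29 kg, but that reading was noisy (±0.7 N), so neither is an exact weight.
- **Placing:** I lowered both bars slowly until they touched the cup floor, with the feet at 10.9 mm (yellow) and 9.5 mm (blue) above the table against a 10 mm floor. Then I released them.
- **Last pictures:** yellow, blue and red bars all stand upright in their own cups. The hook is empty and the gripper is clear. The can, mug, spanner, tape roll and hammer look unmoved, though I judged that by eye and the arm partly hid the tape roll in the top view.
- **One failed command:** the arm could not follow the 110 mm straight retreat from the yellow cup. Nothing moved, and I backed off 30 mm and went straight up instead.

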